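# Put the plaster scraper away in its slotted block

### The arm

A 6-joint arm with a two-finger parallel gripper is mounted at the origin on the work surface. World frame = base frame: x ahead of the robot, y to its left, z up, the work surface at z = 0. Lengths are in m, angles in degrees, forces in N, time in s.
With the tool pointing down it reaches from about 0.4 to 0.825 m from the base axis. Payload 7 kg.
Tool frame: the origin (TCP) lies on the centre line of the jaws, within the pads' length; the fingertips stand 22 mm ahead of it and the grasp point (between the pads) lies 3 mm ahead of it (ctrl.finger_overhang is the distance from the TCP to the fingertips, in m); z points along the fingers, y is the line along which they close (so a half turn about z gives the same grasp; the last joint's range is limited). The gripper opens to 88 mm and grips with 3 to 60 N. Pads are 19 mm wide; open, the fingers measure 130 mm over their backs; the gripper's body (78 mm by 193 mm) begins 47 mm behind the grasp point.
Start: joints at [-48.696, 20.546, 0.682, 0, -70.136, -16.507], TCP at [0.283, -0.613, 0.211] pointing down, gripper open.
Joint ranges: [-176.03, 176.03], [-82.01, 121.73], [-58.28, 71.71], [-173.87, 95.51], [-174.79, -0.11], [-173.66, 173.66]. Speed limits (degrees/s): [136.94, 136.94, 172.46, 180, 180, 180].

### API

Orientations are given as [roll, pitch, yaw] about the fixed x, y, z axes, in that order (R = Rz(yaw) Ry(pitch) Rx(roll)).
In Python, from plant import ctrl gives the robot as it stands. The module is installed in compiled form; this text tells all that it offers.
- The arm moves only by the shell command python3 -m creep 'ROWS'. ROWS is JSON, a list of rows, each an object with "grip": the closure, from 0 (fully open) to 1 (shut); "delta_pos": the shift along the tool's x, y, z scaled (see below), a list of three; "rotation": the turn, a rotation vector about the tool's x, y, z scaled (see below), a list of three. A call has 1 to 5 rows; each row is the pose to reach, as a shift and turn from the pose commanded when the call began, along the tool's axes at that moment; what a row does not reach only later rows make up. The controller multiplies each number of a shift by 10 cm and each number of a turn by pi/2 rad. A row lasts 1/10 s, in which the tool goes at most 50 mm and 8.59 degrees, less where a joint would pass 70% of its speed; a pose out of reach is approached as far as the arm can. A call with a number of a shift or a turn outside -1 to 1 is refused whole. A call with a gripper value outside its range is refused whole. The fingers move at their own pace and stop on an object; the grip force is fixed at half the most. Time passes only in rows, so rows that repeat a pose let the fingers close. It gives the time, the measured TCP pose, the force, the opening and the grip force at its end, in the units of the state.
- ctrl.get_obs(): the state, without advancing time (a new reading comes with each control period).
- ctrl.snapshot(name): name is "scene" or "top"; returns a dict with "color" (400x640x3 uint8, red, green, blue), "intrinsics" (3x3 intrinsics, pixels), "R" (3x3) and "t" (3): a world point X has camera coordinates R X + t. Camera axes: x right, y down, z forward; pixel columns grow to the right and rows downward; lengths in m; the calibration is good to about 2 mm. A picture is of the moment at which its call begins. There is no depth.
- ctrl.close_job(): hands the job in; it is judged then, once.
The state is a dict: "clock": time; "joint_pos": joint angles; "qvel": joint speeds; "tau": joint torques, N m; "tool_pos": TCP position; "orientation": TCP orientation; "force": force on the tool from outside, world axes, zero at the start; "moment": the same for the moment, N m; "opening": finger opening in m; "gripper_force": force on a finger pad.
Only numpy, scipy, OpenCV 4.12 (cv2) and the standard library are available. Lean on these libraries where they do the work, as an engineer would, in place of code of your own. Each camera call takes 0.05 s, during which the arm holds its last target. There are 200 camera calls.

### The job

Take the wide steel scraper off the sloped carving rest and put it away in the slotted wooden block: blade down, slid edgewise into the slot until it sits fully home, then let go. The block sits up to 10 mm off the middle of its tray, so feel for the slot with the blade's edge; leave the plaster tile, the jar, the paintbrush and the other tools on the bench where they are.

Things in the scene. Friction and masses are not known exactly. Their poses are not given: they have to be found in the camera images.
- scraper: wide scraper, alike on both faces: steel blade 110 mm wide (y), 80 mm deep (z), 4 mm thick (x), with a wooden handle bar along its upper edge, 124 mm long (y), 24 mm thick (x), 30 mm tall (z = 80 to 110 mm). Origin: middle of the blade's free edge; z points from there to the handle. About 0.34 kg. Starts leaning on the rest, blade flat on the slope, free edge on the ledge
- scraper_handle (a point): centre of the scraper's handle bar (95 mm from the free edge), same axes as the scraper. At the start z leans 25 degrees towards the rest's -x. The handle and the blade's top 18 mm stand clear beyond the slope's upper end: pinch the handle across its 24 mm (x) with the gripper pointing down the slope, 25 degrees off vertical
- rest: fixed plywood carving rest: a board 200 mm wide (y), 18 mm thick, sloping down at 65 degrees towards the rest's +x, upper edge 131 mm above the bench, with a ledge across it that stands out 15 mm; corner of slope and ledge at x = 30, z = 75 mm. Foot board 170 x 200 mm. Origin: bench level, mid-width, 15 mm to -x of the foot board's middle; z up
- tray: fixed shallow dark wooden tray, 130 (x) x 180 (y) x 22 mm, floor and walls 8 mm; origin: centre of its underside, z up. A pale wooden block, 90 (x) x 150 (y) mm, top 65 mm above the bench, is fixed in it, square with it and centred in y, but anywhere from -10 to +10 mm off centre along the tray's x; that offset is not reported
- tray_top (a point): point 65 mm above the tray's origin, level with the block's top; axes as the tray's. The block has one straight slot along y, in its own middle and open at the top: 7 mm wide (x), 122 mm long (y), 45 mm deep (floor 20 mm above the bench), no chamfer. The slot's middle is thus within 10 mm of this point, along x
- tile: loose white plaster tile, 110 x 110 x 28 mm with a round relief, lying on the bench; origin: centre of its underside. Leave alone
- jar: loose amber glass jar, 64 mm across, 85 mm tall; origin: centre of its underside. Leave alone
- paintbrush: loose brush lying flat on the bench along its x axis; origin: on its underside. Leave alone
- mallet: loose hammer lying on the bench along its x axis. Leave alone
- cup: loose white plastic cup, 80 mm across, 75 mm tall; origin: centre of its underside. Leave alone
- oil: loose clear plastic bottle, 60 mm across, 140 mm tall; origin: centre of its underside. Leave alone
- spatula: loose spatula lying on the bench along its x axis. Leave alone

How it is judged:
By the outcome, as a careful person would: the job done as asked, in the order asked, and still so for the second after the job is handed in, with the robot touching nothing.
It also fails if it takes over 54 s, if anything falls off the work surface, if the arm or the gripper's body presses on something with over 40 N, if the wrist force passes 120 N, or if a joint passes its speed limit or range.

## Working session

There is one attempt and no reset: what is moved stays moved. The work goes in short steps, Python scripts to look and compute and a shell command to move; the robot and the scene stay as the last step left them, time stands still between calls to the robot, and variables do not carry over. Pictures are saved under pics/ and viewed, at most 10 in all, crops included, and the job is handed in when it is done.

```bash
mkdir -p pics; python3 - <<'E'
from plant import ctrl
import cv2,numpy as np
for n in("scene","top"):
    s=ctrl.snapshot(n);cv2.imwrite(f"pics/{n}0.png",s["color"][:,:,::-1])
    print(n,s["intrinsics"],s["R"],s["t"])
o=ctrl.get_obs();print(o, ctrl.finger_overhang)
E
```

```text
scene [[374.69896945   0.         316.76392602]
 [  0.         374.69896945 198.56699866]
 [  0.           0.           1.        ]] [[ 0.25963684  0.96553609  0.01813223]
 [ 0.62825704 -0.15462198 -0.76248615]
 [-0.73340425  0.20936119 -0.64675041]] [-0.17754779 -0.26743614  1.48393877]
top [[461.25596408   0.         318.63364932]
 [  0.         461.25596408 207.76012003]
 [  0.           0.           1.        ]] [[-5.79475238e-04 -9.99984463e-01  5.54419972e-03]
 [-9.91004220e-01 -1.67723341e-04 -1.33830522e-01]
 [ 1.33829372e-01 -5.57187679e-03 -9.90988725e-01]] [0.01684685 0.56776983 1.64182693]
{'clock': 0.1, 'joint_pos': array([-4.86976736e+01,  2.05869002e+01,  6.39819571e-01, -1.91566059e-02,
       -7.01354548e+01, -1.65041572e+01]), 'qvel': array([-0.07895179, -0.10358452,  0.13846763,  0.07501423,  0.08179602,
        0.11466826]), 'tau': array([-9.87998174e-04, -5.84163094e+01,  2.93752384e+01,  7.01548755e+00,
        1.01807347e-02, -2.02551371e-05]), 'tool_pos': array([ 0.28287351, -0.61236609,  0.21002284]), 'orientation': array([ 1.79915749e+02, -6.18190307e-03, -1.55208349e+02]), 'force': array([-0.58293066, -0.03379705,  0.53223497]), 'moment': array([ 0.01405591, -0.01229277, -0.06626723]), 'gripper_force': 0.0, 'opening': 0.0873791488514428} 0.022
```

View pics/scene0.png

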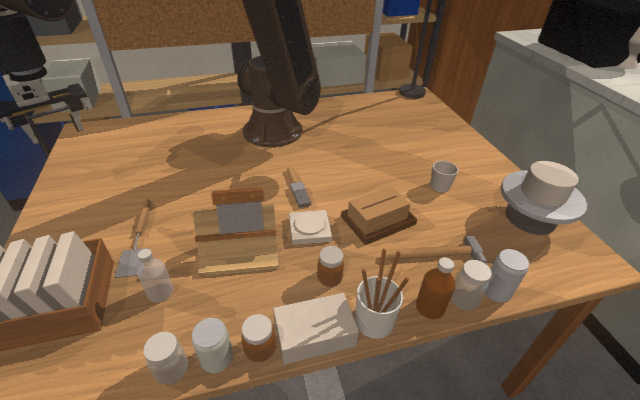

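View pics/top0.png

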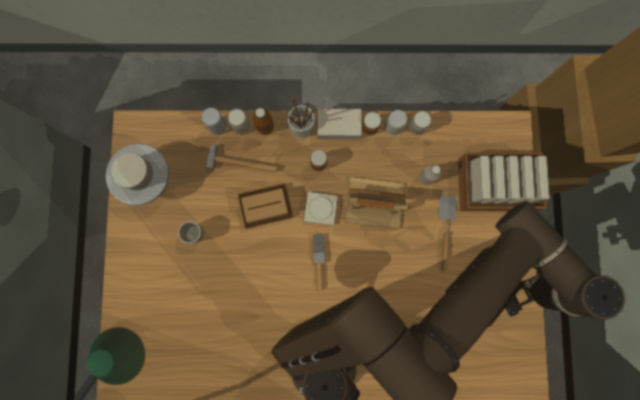

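The scene view shows the rest at about (238,235) with the scraper's handle at (238,197), and the tray and block at (378,215). In the top view the rest is at (377,203) and the tray at (265,206), with its slot line visible. I'll zoom in on both.

```bash
python3 - <<'E'
import cv2,numpy as np
a=cv2.imread("pics/scene0.png")[180:280,190:425];b=cv2.imread("pics/top0.png")[165:240,230:415]
a=cv2.resize(a,(752,320),interpolation=cv2.INTER_CUBIC);b=cv2.resize(b,(740,300),interpolation=cv2.INTER_CUBIC)
b=cv2.copyMakeBorder(b,0,0,0,12,0)
c=cv2.convertScaleAbs(np.vstack([a*1,b[:280]]),alpha=1.3)
cv2.imwrite("pics/c1.png",c)
E
```

```text
(no output)
```

View pics/c1.png

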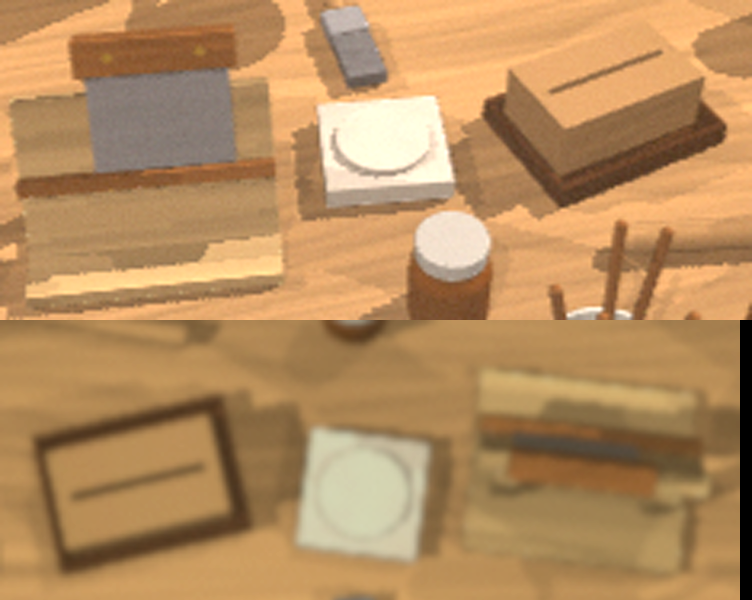

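```bash
python3 - <<'E'
import cv2
for n,pts in(("scene",dict(handle=[(225,195),(240,193),(255,197),(240,201)],ledge=[(210,237),(260,232)],board=[(205,220)],blade=(240,215),tray=[(353,225),(378,235),(400,227)],block=[(380,195),(365,215),(395,215)],slot=[(375,204),(380,202)],bench=[(280,250)])),
 ("top",dict(handle=[(365,201),(377,203),(388,205)],front=[(362,196),(377,197.5),(390,199)],ledge=[(355,191),(400,196)],board=[(360,215)],tray=[(240,200),(265,189),(289,205),(265,220)],block=[(255,200)],slot=[(255,207),(265,205),(275,203)],bench=[(240,225)]))):
    im=cv2.imread(f"pics/{n}0.png");h=cv2.cvtColor(im,cv2.COLOR_BGR2HSV)
    for k,v in pts.items():
        print(n,k,[tuple(map(int,h[int(round(p[1])),int(p[0])])) for p in (v if isinstance(v,list) else [v])])
E
```

```text
scene handle [(12, 154, 109), (13, 158, 105), (14, 164, 106), (12, 150, 109)]
scene ledge [(12, 146, 105), (12, 154, 124)]
scene board [(16, 121, 135)]
scene blade [(12, 36, 105)]
scene tray [(10, 141, 83), (13, 131, 74), (12, 145, 72)]
scene block [(14, 134, 184), (14, 129, 182), (16, 130, 110)]
scene slot [(15, 133, 123), (15, 143, 109)]
scene bench [(14, 124, 154)]
top handle [(15, 166, 115), (15, 170, 108), (15, 170, 114)]
top front [(16, 98, 65), (16, 112, 66), (17, 126, 73)]
top ledge [(15, 167, 113), (15, 164, 84)]
top board [(18, 122, 130)]
top tray [(15, 151, 83), (15, 143, 66), (15, 148, 67), (15, 149, 70)]
top block [(17, 134, 143)]
top slot [(16, 138, 98), (17, 136, 103), (17, 134, 105)]
top bench [(17, 135, 138)]
```

```bash
cat > h.py <<'E'
import cv2,numpy as np
from plant import ctrl
def cam(n):
    s=ctrl.snapshot(n);return s["color"][:,:,::-1].copy(),s["intrinsics"],np.array(s["R"]),np.array(s["t"])
def ray(c,p):
    d=c[2].T@np.linalg.inv(c[1])@np.array([p[0],p[1],1.]);return -c[2].T@c[3],d/np.linalg.norm(d)
def plane(c,p,z):
    o,d=ray(c,p);return o+d*(z-o[2])/d[2]
def tri(c1,p1,c2,p2):
    o,d=ray(c1,p1);q,e=ray(c2,p2);s=np.linalg.lstsq(np.c_[d,-e],q-o,rcond=None)[0]
    a=o+d*s[0];b=q+e*s[1];return (a+b)/2,np.linalg.norm(a-b)
E
cat > m.py <<'E'
from h import *
K=4
roi=dict(scene=dict(handle=(205,183,275,207),tray=(335,180,425,250)),top=dict(handle=(350,196,402,215),tray=(232,175,298,238)))
def comp(m,area=50):
    n,l,st,_=cv2.connectedComponentsWithStats(m.astype(np.uint8));i=1+np.argmax(st[1:,4]);return (l==i).astype(np.uint8)
def order(q,c): return q[np.argsort(np.arctan2(q[:,1]-c[1],q[:,0]-c[0]))]
R={}
for n in("scene","top"):
    c=cam(n)
    for k,(x0,y0,x1,y1) in roi[n].items():
        im=cv2.resize(c[0][y0:y1,x0:x1],None,fx=K,fy=K,interpolation=cv2.INTER_CUBIC).astype(np.uint8)
        h=cv2.cvtColor(im,cv2.COLOR_BGR2HSV).astype(int)
        sub=lambda q:(q+.5)/K-.5+[x0,y0]
        if k=="handle": m=comp((h[...,1]>143)&(h[...,2]<122+8*(n=="top")))
        else: m=comp((h[...,2]<100))
        cn=max(cv2.findContours(m,0,1)[0],key=cv2.contourArea)
        hull=cv2.convexHull(cn); q=None
        for e in np.arange(2,40,.5):
            q=cv2.approxPolyDP(hull,e,True)[:,0]
            if len(q)<=(4):break
        R[n,k]=sub(order(q,q.mean(0)).astype(float));print(n,k,R[n,k].round(1).tolist())
        v=im.copy();cv2.polylines(v,[q.reshape(-1,1,2)],1,(0,255,0),1)
        if k=="tray":
            blk=(h[...,2]>(95 if n=="top" else 90))&(h[...,2]<(122 if n=="top" else 145))
            M=np.zeros_like(blk);
            A,B=((30,18),(58,44)) if 0 else (((16,20),(50,44)) if n=="top" else ((25,12),(68,30)))
            M[A[1]*K:B[1]*K,A[0]*K:B[0]*K]=1
            s=comp(blk&M);ys,xs=np.nonzero(s)
            P=np.c_[xs,ys].astype(float);mu=P.mean(0);d=np.linalg.svd(P-mu,full_matrices=0)[2][0];d*=np.sign(d[0]);t=(P-mu)@d
            E=np.array([mu+d*t.min(),mu+d*t.max()]);R[n,"slot"]=sub(E);print(n,"slot",R[n,"slot"].round(1).tolist())
            cv2.polylines(v,[E.astype(int).reshape(-1,1,2)],0,(0,0,255),1)
        R[n,k+"v"]=v
    R[n]=c
vs=[R[n,k+"v"] for k in("handle","tray") for n in("scene","top")]
W=370
vs=[cv2.copyMakeBorder(v,0,280-v.shape[0] if i>1 else 100-v.shape[0],0,W-v.shape[1],0) for i,v in enumerate(vs)]
cv2.imwrite("pics/m1.png",np.vstack([np.hstack(vs[:2]),np.hstack(vs[2:])]))
S,T=R["scene"],R["top"]
# handle corner order (sorted by angle): scene UL,UR,LR,LL ; top view: x away = up, so top-edge corners are LL,LR in top
hs,ht=R["scene","handle"],R["top","handle"]
# scene looks from +x towards robot: image right = +y ; top image right = -y
pairs=[(0,2),(1,3),(2,0),(3,1)]
P=[]
for a,b in pairs:
    p,e=tri(S,hs[a],T,ht[b]);P.append(p);print("handle",p.round(4),round(e,4))
P=np.array(P);print("centre",P.mean(0).round(4),"yaw axis",(P[1]+P[2]-P[0]-P[3])/2)
ss,ts=R["scene","slot"],R["top","slot"]
for a,b in((0,1),(1,0)): print("slot",*[x.round(4) for x in tri(S,ss[a],T,ts[b])], plane(S,ss[a],.065).round(4),plane(T,ts[b],.065).round(4))
print("tray top@.022",[plane(T,q,.022).round(4).tolist() for q in R["top","tray"]],np.mean([plane(T,q,.022) for q in R["top","tray"]],0))
E
python3 m.py
```

```text
scene handle [[214.1, 192.9], [262.9, 191.6], [262.6, 200.4], [213.1, 203.6]]
scene tray [[340.6, 215.1], [408.1, 211.1], [416.1, 220.1], [364.4, 244.1]]
scene slot [[361.2, 208.5], [396.4, 195.6]]
top handle [[356.6, 201.1], [358.6, 196.9], [393.9, 204.4], [387.9, 208.6]]
top tray [[238.1, 194.1], [285.6, 184.1], [292.4, 216.4], [245.4, 227.6]]
top slot [[247.5, 208.9], [280.4, 201.1]]
handle [ 0.5607 -0.2314  0.1763] 0.0056
handle [ 0.5566 -0.1628  0.1685] 0.1053
handle [ 0.5766 -0.114   0.1415] 0.0025
handle [ 0.5891 -0.1763  0.1608] 0.1161
centre [ 0.5708 -0.1712  0.1618] yaw axis [-0.00830947  0.0654446  -0.01358933]
slot [0.5878 0.1532 0.0665] 0.0015 [0.5861 0.1532 0.065 ] [0.5883 0.154  0.065 ]
slot [0.5599 0.2712 0.0668] 0.0 [0.558  0.2724 0.065 ] [0.5601 0.2715 0.065 ]
tray top@.022 [[0.6206, 0.3136, 0.022], [0.6582, 0.1388, 0.022], [0.5381, 0.1129, 0.022], [0.4967, 0.2843, 0.022]] [0.57839912 0.21239476 0.022     ]
```

View pics/m1.png

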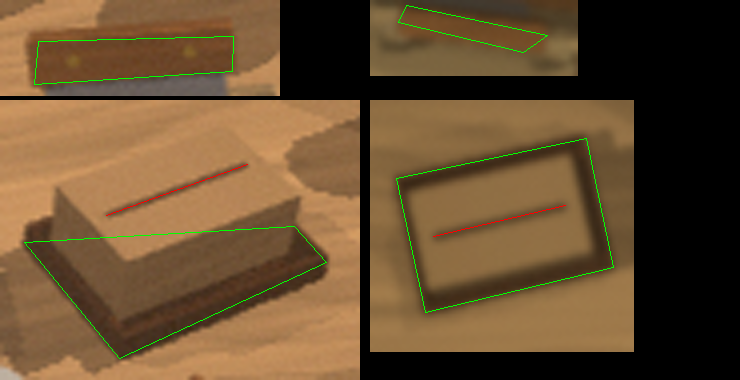

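The slot is well measured: length 121.3 mm against 122, height 66 mm against 65. The handle masks clip, because the top-view ROI is cut off and the lit top face is excluded in the scene view. I'll locate the handle's edges from profiles.

```bash
python3 - <<'E'
import cv2,numpy as np
for n,cols,rows,hr in(("scene",(218,228,238,248,258),(184,208),(194,197,200)),("top",(361,368,376,384,391),(191,216),(201,203,205,207))):
    im=cv2.imread(f"pics/{n}0.png");h=cv2.cvtColor(im,cv2.COLOR_BGR2HSV)
    for c in cols: print(n,"col",c,"rows",rows,[f"{a}/{b}" for a,b in h[rows[0]:rows[1],c,1:]])
    for r in hr:
        for a,b in(((206,220),(254,270)) if n=="scene" else((350,364),(386,402))): print(n,"row",r,(a,b),[f"{s}/{v}" for s,v in h[r,a:b,1:]])
E
```

```text
scene col 218 rows (184, 208) ['132/188', '133/191', '133/198', '134/190', '137/186', '136/175', '151/157', '164/135', '162/140', '162/118', '166/109', '167/110', '170/111', '163/117', '157/114', '164/112', '158/110', '163/114', '166/114', '165/113', '79/90', '43/96', '33/107', '44/104']
scene col 228 rows (184, 208) ['135/192', '137/188', '135/181', '132/174', '135/185', '139/180', '163/133', '161/127', '168/114', '154/109', '168/105', '164/109', '164/115', '159/112', '161/108', '169/107', '162/113', '165/113', '170/111', '109/91', '41/94', '36/107', '39/105', '33/101']
scene col 238 rows (184, 208) ['132/131', '134/133', '138/133', '130/135', '137/134', '162/126', '165/124', '171/131', '156/106', '158/105', '162/104', '158/113', '149/113', '168/106', '162/107', '158/108', '159/109', '163/108', '138/96', '49/94', '41/105', '32/104', '34/104', '39/104']
scene col 248 rows (184, 208) ['138/133', '134/133', '140/133', '128/128', '156/129', '167/130', '167/142', '165/116', '169/107', '165/113', '164/112', '159/109', '162/107', '155/107', '164/106', '172/107', '167/104', '158/103', '39/9
[... 3723 characters left out ...]
2', '126/107', '123/106', '124/111', '121/116', '123/116', '125/118', '133/117', '139/110', '149/103', '152/99', '155/99', '156/100']
top row 205 (386, 402) ['170/114', '166/115', '170/114', '172/114', '166/115', '166/115', '167/116', '157/115', '141/114', '126/115', '124/115', '123/118', '125/116', '124/115', '125/114', '122/115']
top row 207 (350, 364) ['123/120', '122/115', '123/104', '123/95', '120/91', '123/91', '122/90', '120/91', '125/90', '126/89', '122/90', '127/92', '129/93', '128/96']
top row 207 (386, 402) ['164/115', '162/115', '169/115', '165/116', '169/116', '166/118', '162/118', '147/120', '131/128', '125/133', '121/135', '120/136', '120/136', '121/137', '124/140', '124/142']
```

```bash
python3 - <<'E'
from h import *
S,T=cam("scene"),cam("top")
s=dict(a=(210.2,190.5),b=(263.8,186.8),c=(263.2,200.4),d=(212.5,204.2));t=dict(a=(393.4,209.3),b=(356.6,205.),c=(357.3,195.9),d=(394.5,200.2))
P={}
for k in s: P[k],e=tri(S,s[k],T,t[k]);print(k,P[k].round(4),round(e,4))
A=np.array(list(P.values()));y=(P['b']+P['c']-P['a']-P['d'])/2;c=A.mean(0)
print("centre",c.round(4),"len",np.linalg.norm(y),"yaw",np.degrees(np.arctan2(-y[0],y[1])),"tilt deg",np.degrees(np.arcsin(y[2]/np.linalg.norm(y))))
u=(P['a']+P['b']-P['c']-P['d'])/2;print("diag",u,np.linalg.norm(u))
# rest foot outline, top view, and handle ends for check
E
```

```text
a [ 0.5445 -0.2355  0.1717] 0.0047
b [ 0.5594 -0.1087  0.1709] 0.0025
c [ 0.5926 -0.1147  0.1549] 0.0012
d [ 0.5779 -0.2384  0.1558] 0.0035
centre [ 0.5686 -0.1743  0.1633] len 0.12610978890867444 yaw -6.747548162133914 tilt deg -0.3921438794563985
diag [-0.03331794  0.0044802   0.01596439] 0.037215842580919055
```

The handle centre comes out at (0.569, -0.174, 0.163). The text implies a height of 0.162. Length is 126 mm against 124 and yaw is -6.7°, so I'll use it.

```bash
cat >> h.py <<'E'
from scipy.spatial.transform import Rotation as Ro
def tool(yaw,lean):  # scraper yaw and lean (deg) -> tool rotation
    s=(Ro.from_euler('z',yaw,degrees=True)*Ro.from_euler('y',lean,degrees=True)).as_matrix()
    return np.c_[-s[:,1],-s[:,0],-s[:,2]]
def plan(p,Rt):
    o=ctrl.get_obs();Rc=Ro.from_euler('xyz',o["orientation"],degrees=True).as_matrix()
    print("clk",round(o["clock"],2),"tcp",o["tool_pos"].round(4),"f",o["force"].round(1),"m",o["moment"].round(2),"open",round(o["opening"],4),"gf",round(o["gripper_force"],1))
    print("shift",(Rc.T@(np.array(p)-o["tool_pos"])/.1).round(3).tolist(),"rot",(Ro.from_matrix(Rc.T@Rt).as_rotvec()/(np.pi/2)).round(4).tolist())
HC=np.array([.5686,-.1743,.1625]);RG=tool(-6.7,-25);ZS=-RG[:,2]
E
python3 -c "
from h import *
print(HC+ZS*.123);plan(HC+ZS*.123,RG)"
```

```text
[ 0.51697296 -0.16823522  0.27397586]
clk 0.3 tcp [ 0.283  -0.6126  0.2105] f [ 0.5 -0.3  0.2] m [-0.03 -0.   -0.01] open 0.0877 gf 0.0
shift [-3.988, 3.053, -0.633] rot [0.2534, -0.1416, -0.6393]
```

```bash
R='' ; python3 -m creep '[{"grip":0,"delta_pos":[-0.5,0.38,-0.3],"rotation":[0,0,0]},{"grip":0,"delta_pos":[-1,0.76,-0.63],"rotation":[0,0,0]},{"grip":0,"delta_pos":[-1,0.76,-0.63],"rotation":[0,0,0]},{"grip":0,"delta_pos":[-1,0.76,-0.63],"rotation":[0,0,0]}]'
python3 -m creep '[{"grip":0,"delta_pos":[-0.5,0.38,0],"rotation":[0,0,0]},{"grip":0,"delta_pos":[-1,0.76,0],"rotation":[0,0,0]},{"grip":0,"delta_pos":[-1,0.76,0],"rotation":[0,0,0]},{"grip":0,"delta_pos":[-1,0.76,0],"rotation":[0,0,0]}]'
python3 -m creep '[{"grip":0,"delta_pos":[-0.5,0.38,0],"rotation":[0,0,0]},{"grip":0,"delta_pos":[-1,0.76,0],"rotation":[0,0,0]},{"grip":0,"delta_pos":[-1,0.76,0],"rotation":[0,0,0]},{"grip":0,"delta_pos":[-1,0.76,0],"rotation":[0,0,0]}]'
python3 -c "
from h import *
plan(HC+ZS*.123,RG)"
```

```text
clock: 0.7
tool_pos: [0.3445, -0.5, 0.2778]
orientation: [-179.7, 0.1, -155.0]
force: [0.9, -0.2, 0.3]
opening: 0.0876
gripper_force: 0.0
clock: 1.1
tool_pos: [0.4021, -0.3887, 0.274]
orientation: [-180.0, 0.0, -155.0]
force: [0.3, 0.0, 0.3]
opening: 0.0876
gripper_force: 0.0
clock: 1.5
tool_pos: [0.4609, -0.2782, 0.2737]
orientation: [180.0, 0.0, -155.1]
force: [-0.2, -0.1, 0.5]
opening: 0.0878
gripper_force: 0.0
clk 1.5 tcp [ 0.4609 -0.2782  0.2737] f [-0.2 -0.1  0.5] m [-0.01  0.05 -0.  ] open 0.0878 gf 0.0
shift [-0.973, 0.76, -0.003] rot [0.2533, -0.1412, -0.6377]
```

```bash
python3 -m creep '[{"grip":0,"delta_pos":[-0.4,0.3,0],"rotation":[0.25,-0.14,-0.64]},{"grip":0,"delta_pos":[-0.7,0.5,0],"rotation":[0.25,-0.14,-0.64]},{"grip":0,"delta_pos":[-0.97,0.76,0],"rotation":[0.25,-0.14,-0.64]},{"grip":0,"delta_pos":[-0.97,0.76,0],"rotation":[0.25,-0.14,-0.64]},{"grip":0,"delta_pos":[-0.97,0.76,0],"rotation":[0.25,-0.14,-0.64]}]' >/dev/null
python3 -c "
from h import *
plan(HC+ZS*.123,RG)"
```

```text
clk 2.0 tcp [ 0.5163 -0.1699  0.2736] f [-0.7 -0.5  0.3] m [0.33 1.07 0.01] open 0.0878 gf 0.0
shift [-0.018, -0.0, -0.003] rot [0.0821, -0.0446, -0.1988]
```

```bash
python3 -m creep '[{"grip":0,"delta_pos":[-0.02,0,0],"rotation":[0.082,-0.045,-0.199]},{"grip":0,"delta_pos":[-0.02,0,0],"rotation":[0.082,-0.045,-0.199]},{"grip":0,"delta_pos":[-0.02,0,0],"rotation":[0.082,-0.045,-0.199]},{"grip":0,"delta_pos":[-0.02,0,0],"rotation":[0.082,-0.045,-0.199]}]' >/dev/null
python3 -c "
from h import *
plan(HC+ZS*.003,RG)
a,b=cam('scene')[0][110:260,170:320],cam('top')[0][130:280,300:450]
cv2.imwrite('pics/g1.png',cv2.resize(np.hstack([a,b]),None,fx=2.6,fy=2.6,interpolation=cv2.INTER_CUBIC))"
```

```text
clk 2.4 tcp [ 0.5158 -0.1697  0.2739] f [-0.2 -0.5  0.6] m [ 0.14  1.43 -0.01] open 0.0875 gf 0.0
shift [-0.017, -0.011, 1.204] rot [0.0008, -0.0008, -0.0051]
```

View pics/g1.png

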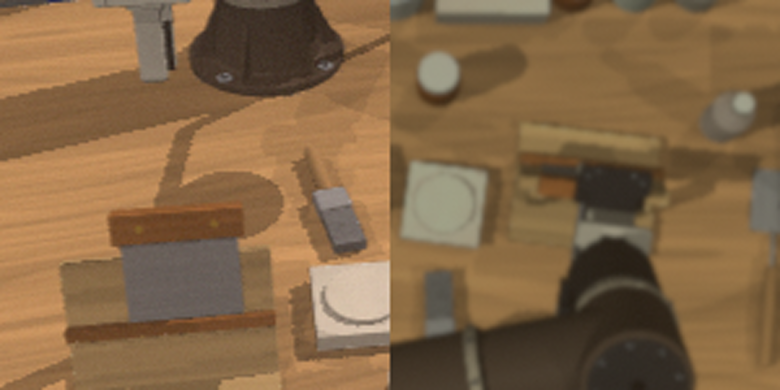

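The picture shows the gripper above the handle, with its jaw axis across the handle; in the crop the scraper is untouched at (175,228). Next I'll descend down the slope.

```bash
python3 -m creep '[{"grip":0,"delta_pos":[-0.01,-0.01,0.3],"rotation":[0,0,-0.005]},{"grip":0,"delta_pos":[-0.017,-0.01,0.6],"rotation":[0,0,-0.005]},{"grip":0,"delta_pos":[-0.017,-0.01,0.8],"rotation":[0,0,-0.005]},{"grip":0,"delta_pos":[-0.017,-0.01,0.8],"rotation":[0,0,-0.005]}]'
python3 -m creep '[{"grip":0,"delta_pos":[0,0,0.1],"rotation":[0,0,0]},{"grip":0,"delta_pos":[0,0,0.2],"rotation":[0,0,0]},{"grip":0,"delta_pos":[0,0,0.3],"rotation":[0,0,0]},{"grip":0,"delta_pos":[0,0,0.4],"rotation":[0,0,0]},{"grip":0,"delta_pos":[0,0,0.4],"rotation":[0,0,0]}]'
python3 -c "
from h import *
plan(HC+ZS*.003,RG)"
```

```text
clock: 2.9
tool_pos: [0.5507, -0.1713, 0.1984]
orientation: [-155.4, -0.1, -96.8]
force: [-0.3, 0.7, -0.6]
opening: 0.0875
gripper_force: 0.0
clock: 3.4
tool_pos: [0.5677, -0.1729, 0.164]
orientation: [-155.2, -0.1, -96.7]
force: [-0.1, -0.1, 0.8]
opening: 0.0872
gripper_force: 0.0
clk 3.4 tcp [ 0.5677 -0.1729  0.164 ] f [-0.1 -0.1  0.8] m [ 0.21  1.5  -0.  ] open 0.0872 gf 0.0
shift [0.013, -0.003, -0.012] rot [0.0024, -0.0005, 0.0003]
```

```bash
for i in 1 2; do python3 -m creep '[{"grip":1,"delta_pos":[0,0,0],"rotation":[0,0,0]},{"grip":1,"delta_pos":[0,0,0],"rotation":[0,0,0]},{"grip":1,"delta_pos":[0,0,0],"rotation":[0,0,0]},{"grip":1,"delta_pos":[0,0,0],"rotation":[0,0,0]}]'; done
python3 -c "
from h import *
plan(HC+ZS*.003,RG);T=cam('top')"
```

```text
clock: 3.8
tool_pos: [0.5683, -0.1728, 0.166]
orientation: [-155.0, -0.0, -96.7]
force: [-0.1, 0.3, -0.5]
opening: 0.0612
gripper_force: 0.0
clock: 4.2
tool_pos: [0.5681, -0.1729, 0.1656]
orientation: [-155.1, -0.0, -96.7]
force: [-0.2, -0.8, 0.4]
opening: 0.0292
gripper_force: 0.0
clk 4.2 tcp [ 0.5681 -0.1729  0.1656] f [-0.2 -0.8  0.4] m [ 0.25  1.49 -0.01] open 0.0292 gf 0.0
shift [0.014, 0.007, 0.001] rot [0.001, -0.0003, 0.0003]
```

```bash
python3 -m creep '[{"grip":1,"delta_pos":[0,0,0],"rotation":[0,0,0]},{"grip":1,"delta_pos":[0,0,0],"rotation":[0,0,0]},{"grip":1,"delta_pos":[0,0,0],"rotation":[0,0,0]},{"grip":1,"delta_pos":[0,0,0],"rotation":[0,0,0]}]'
python3 -c "
from h import *
plan(HC+ZS*.003,RG)"
```

```text
clock: 4.65
tool_pos: [0.5681, -0.1729, 0.1655]
orientation: [-155.1, -0.0, -96.7]
force: [0.3, 0.8, -0.6]
opening: 0.0008
gripper_force: 0.0
clk 4.65 tcp [ 0.5681 -0.1729  0.1655] f [ 0.3  0.8 -0.6] m [0.18 1.52 0.04] open 0.0008 gf 0.0
shift [0.014, 0.007, 0.0] rot [0.001, -0.0003, 0.0003]
```

The gripper closed on nothing. I'll look before moving.

```bash
python3 -c "
from h import *
a,b=cam('scene')[0][130:260,180:310],cam('top')[0][150:280,310:440]
cv2.imwrite('pics/g2.png',cv2.resize(np.hstack([a,b]),None,fx=3,fy=3,interpolation=cv2.INTER_CUBIC))"
```

```text
(no output)
```

View pics/g2.png

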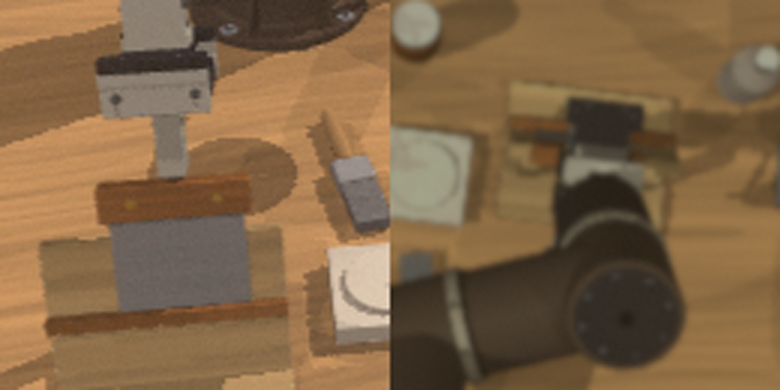

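```bash
python3 - <<'E'
from h import *
for n in("scene","top"):
    c=cam(n)
    def pr(X):
        q=c[1]@(c[2]@np.array(X)+c[3]);return (q[:2]/q[2]).round(1)
    t=np.array([.5681,-.1729,.1655]);z=RG[:,2]
    print(n,"now tip",pr(t+.022*z),"tcp",pr(t),"body",pr(t-.044*z))
    for h in(0,.034,.05): print("  if +",h,pr(t+.022*z-h*z))
    t=np.array([.283,-.613,.211]);y=np.array([-.42,.906,0]);
    print(" start tips",[pr(t+[0,0,-.022]+s*y) for s in(-.055,.055)],"tcp",pr(t))
E
python3 - <<'E'
import cv2,numpy as np
a=cv2.imread('pics/scene0.png')[40:160,0:130];b=cv2.imread('pics/top0.png')[190:400,480:640]
cv2.imwrite('pics/g3.png',np.hstack([cv2.resize(a,(390,360)),cv2.resize(b,(274,360))]))
E
```

```text
scene now tip [239.  203.1] tcp [238.1 194.5] body [236.3 177.1]
  if + 0 [239.  203.1]
  if + 0.034 [237.6 189.8]
  if + 0.05 [236.9 183.5]
 start tips [array([ 41.1, 154.8]), array([ 85.4, 141.2])] tcp [ 60.4 140.9]
top now tip [374.6 200.8] tcp [375.1 202.6] body [376.1 206.4]
  if + 0 [374.6 200.8]
  if + 0.034 [375.4 203.6]
  if + 0.05 [375.7 205. ]
 start tips [array([528. , 281.4]), array([498.2, 295.8])] tcp [516.  288.9]
```

View pics/g3.png

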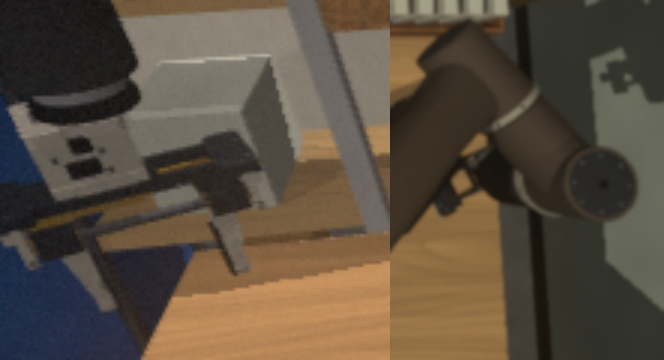

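The images show the fingertips about 34 mm short of where the reported TCP plus 22 mm would put them. It is the same at the start pose: predicted (85,141) against seen (82,131). So the fingers closed just above the handle. I'll reopen and go 34 mm further along the tool, watching the force.

```bash
for i in 1 2; do python3 -m creep '[{"grip":0,"delta_pos":[0,0,0],"rotation":[0,0,0]},{"grip":0,"delta_pos":[0,0,0],"rotation":[0,0,0]},{"grip":0,"delta_pos":[0,0,0],"rotation":[0,0,0]},{"grip":0,"delta_pos":[0,0,0],"rotation":[0,0,0]},{"grip":0,"delta_pos":[0,0,0],"rotation":[0,0,0]}]'|grep -E "clock|opening"; done
python3 -m creep '[{"grip":0,"delta_pos":[0,0,0.05],"rotation":[0,0,0]},{"grip":0,"delta_pos":[0,0,0.1],"rotation":[0,0,0]},{"grip":0,"delta_pos":[0,0,0.14],"rotation":[0,0,0]},{"grip":0,"delta_pos":[0,0,0.18],"rotation":[0,0,0]},{"grip":0,"delta_pos":[0,0,0.18],"rotation":[0,0,0]}]'
```

```text
clock: 5.35
opening: 0.035
clock: 5.85
opening: 0.075
clock: 6.35
tool_pos: [0.5754, -0.1738, 0.1483]
orientation: [-155.2, -0.0, -96.7]
force: [0.4, -0.4, -0.5]
opening: 0.0877
gripper_force: 0.0
```

```bash

python3 -m creep '[{"grip":0,"delta_pos":[0,0,0.04],"rotation":[0,0,0]},{"grip":0,"delta_pos":[0,0,0.08],"rotation":[0,0,0]},{"grip":0,"delta_pos":[0,0,0.12],"rotation":[0,0,0]},{"grip":0,"delta_pos":[0,0,0.15],"rotation":[0,0,0]},{"grip":0,"delta_pos":[0,0,0.15],"rotation":[0,0,0]}]'
python3 - <<'E'
from h import *
plan(HC-ZS*.031,RG)
a,b=cam('scene')[0][130:260,180:310],cam('top')[0][150:280,310:440]
cv2.imwrite('pics/g4.png',cv2.resize(np.hstack([a,b]),None,fx=3,fy=3,interpolation=cv2.INTER_CUBIC))
E
```

```text
clock: 6.85
tool_pos: [0.5818, -0.1746, 0.135]
orientation: [-155.1, -0.0, -96.7]
force: [0.3, 0.7, -0.3]
opening: 0.0878
gripper_force: 0.0
clk 6.85 tcp [ 0.5818 -0.1746  0.135 ] f [ 0.3  0.7 -0.3] m [0.21 1.44 0.01] open 0.0878 gf 0.0
shift [0.013, 0.002, 0.005] rot [0.0016, -0.0004, 0.0003]
```

View pics/g4.png

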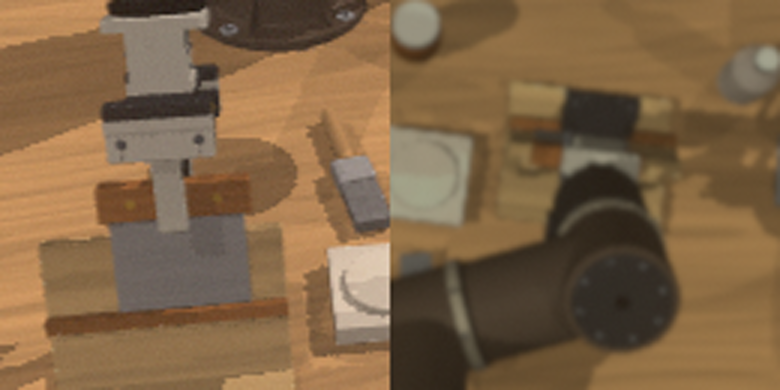

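The front finger now stands before the handle, with its tip at crop (172,230), just past the handle's lower edge. Closing.

```bash
for i in 1 2; do python3 -m creep '[{"grip":1,"delta_pos":[0,0,0],"rotation":[0,0,0]},{"grip":1,"delta_pos":[0,0,0],"rotation":[0,0,0]},{"grip":1,"delta_pos":[0,0,0],"rotation":[0,0,0]},{"grip":1,"delta_pos":[0,0,0],"rotation":[0,0,0]},{"grip":1,"delta_pos":[0,0,0],"rotation":[0,0,0]}]'; done; python3 -c "
from h import *
plan(HC-ZS*.031,RG)"
```

```text
clock: 7.45
tool_pos: [0.582, -0.1745, 0.1357]
orientation: [-155.1, -0.0, -96.7]
force: [-0.2, 0.4, -0.3]
opening: 0.0535
gripper_force: 0.0
clock: 7.95
tool_pos: [0.5817, -0.1745, 0.1355]
orientation: [-155.1, -0.0, -96.7]
force: [-1.8, 0.2, 0.9]
opening: 0.024
gripper_force: 30.0
clk 7.95 tcp [ 0.5817 -0.1745  0.1355] f [-1.8  0.2  0.9] m [0.5  1.84 0.04] open 0.024 gf 30.0
shift [0.013, 0.004, 0.01] rot [0.0012, -0.0003, 0.0002]
```

Gripped, with a 24 mm opening and 30 N. Lifting up along the slope with a slight pull off it.

```bash
python3 -m creep '[{"grip":1,"delta_pos":[0,-0.02,-0.05],"rotation":[0,0,0]},{"grip":1,"delta_pos":[0,-0.05,-0.2],"rotation":[0,0,0]},{"grip":1,"delta_pos":[0,-0.08,-0.45],"rotation":[0,0,0]},{"grip":1,"delta_pos":[0,-0.1,-0.7],"rotation":[0,0,0]},{"grip":1,"delta_pos":[0,-0.1,-0.8],"rotation":[0,0,0]}]'
python3 -c "
from h import *
plan([.53,-.10,.24],tool(13.3,0))"
```

```text
clock: 8.45
tool_pos: [0.5576, -0.1714, 0.2146]
orientation: [-155.0, -0.0, -96.7]
force: [1.5, 0.1, -3.1]
opening: 0.0236
gripper_force: 30.0
clk 8.45 tcp [ 0.5576 -0.1714  0.2146] f [ 1.5  0.1 -3.1] m [0.31 1.91 0.01] open 0.0236 gf 30.0
shift [-0.678, 0.216, -0.381] rot [-0.2753, -0.0486, -0.2184]
```

```bash
python3 -m creep '[{"grip":1,"delta_pos":[-0.2,0.06,-0.2],"rotation":[-0.06,-0.01,-0.045]},{"grip":1,"delta_pos":[-0.4,0.12,-0.38],"rotation":[-0.12,-0.02,-0.09]},{"grip":1,"delta_pos":[-0.6,0.18,-0.38],"rotation":[-0.18,-0.032,-0.14]},{"grip":1,"delta_pos":[-0.68,0.216,-0.38],"rotation":[-0.24,-0.042,-0.19]},{"grip":1,"delta_pos":[-0.68,0.216,-0.38],"rotation":[-0.275,-0.049,-0.218]}]'
python3 -c "
from h import *
plan([.5739,.2122,.165],tool(13.3,0))"
```

```text
clock: 8.95
tool_pos: [0.5305, -0.0986, 0.237]
orientation: [179.7, 0.1, -76.5]
force: [-0.1, -0.4, -4.5]
opening: 0.024
gripper_force: 30.0
clk 8.95 tcp [ 0.5305 -0.0986  0.237 ] f [-0.1 -0.4 -4.5] m [-0.05  0.08  0.04] open 0.024 gf 30.0
shift [-2.918, -1.152, 0.722] rot [0.0034, 0.0016, 0.0023]
```

```bash
python3 -m creep '[{"grip":1,"delta_pos":[-0.2,-0.08,0],"rotation":[0,0,0]},{"grip":1,"delta_pos":[-0.45,-0.18,0],"rotation":[0,0,0]},{"grip":1,"delta_pos":[-0.7,-0.28,0],"rotation":[0,0,0]},{"grip":1,"delta_pos":[-1,-0.4,0],"rotation":[0,0,0]},{"grip":1,"delta_pos":[-1,-0.4,0],"rotation":[0,0,0]}]' >/dev/null
python3 -m creep '[{"grip":1,"delta_pos":[-0.2,-0.08,0],"rotation":[0,0,0]},{"grip":1,"delta_pos":[-0.45,-0.18,0],"rotation":[0,0,0]},{"grip":1,"delta_pos":[-0.7,-0.28,0],"rotation":[0,0,0]},{"grip":1,"delta_pos":[-1,-0.4,0],"rotation":[0,0,0]},{"grip":1,"delta_pos":[-1,-0.4,0],"rotation":[0,0,0]}]' >/dev/null
python3 -m creep '[{"grip":1,"delta_pos":[-0.2,-0.08,0],"rotation":[0,0,0]},{"grip":1,"delta_pos":[-0.45,-0.17,0],"rotation":[0,0,0]},{"grip":1,"delta_pos":[-0.7,-0.26,0],"rotation":[0,0,0]},{"grip":1,"delta_pos":[-0.91,-0.35,0],"rotation":[0,0,0]},{"grip":1,"delta_pos":[-0.91,-0.35,0],"rotation":[0,0,0]}]' >/dev/null
python3 -c "
from h import *
plan([.5739,.2122,.150],tool(13.3,0))"
```

```text
clk 10.45 tcp [0.5756 0.212  0.2367] f [ 0.  -0.1 -3.3] m [-0.03  0.15 -0.03] open 0.0235 gf 30.0
shift [-0.006, 0.014, 0.867] rot [0.0015, 0.0006, 0.0007]
```

```bash
python3 -m creep '[{"grip":1,"delta_pos":[-0.02,0.014,0.15],"rotation":[0,0,0]},{"grip":1,"delta_pos":[-0.02,0.014,0.35],"rotation":[0,0,0]},{"grip":1,"delta_pos":[-0.02,0.014,0.55],"rotation":[0,0,0]},{"grip":1,"delta_pos":[-0.02,0.014,0.75],"rotation":[0,0,0]},{"grip":1,"delta_pos":[-0.02,0.014,0.85],"rotation":[0.001,0,0]}]' >/dev/null
python3 - <<'E'
from h import *
plan([.5739,.2122,.150],tool(13.3,0))
a,b=cam('scene')[0][130:260,310:440],cam('top')[0][140:270,200:330]
cv2.imwrite('pics/s1.png',cv2.resize(np.hstack([a,b]),None,fx=3,fy=3,interpolation=cv2.INTER_CUBIC))
E
```

```text
clk 10.95 tcp [0.5723 0.2104 0.1506] f [-0.9  1.2 -4. ] m [-0.05  0.22 -0.  ] open 0.024 gf 30.0
shift [-0.014, -0.02, 0.006] rot [0.0019, 0.0001, -0.0008]
```

View pics/s1.png

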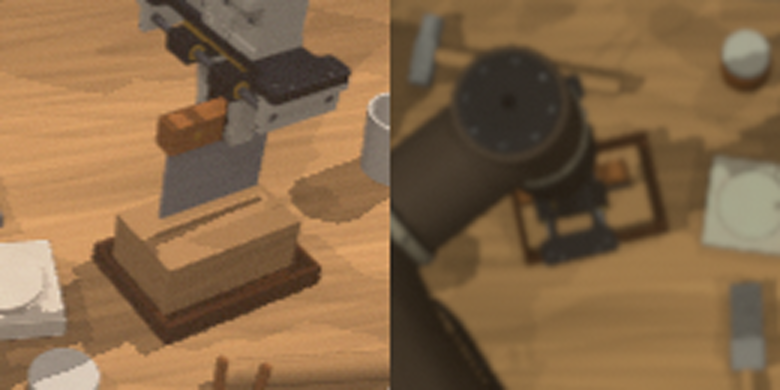

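The blade hangs above the slot; in the left crop its edge runs from about (160,216) to (266,185), and the slot from (154,236) to (259,197). I'll measure the edge line against the slot line.

```bash
python3 - <<'E'
from h import *
S=cam('scene');h=cv2.cvtColor(S[0],cv2.COLOR_BGR2HSV).astype(float)
P=[]
for c in range(366,396):
    col=h[180:210,c,1]; g=np.nonzero(col<70)[0]
    if len(g)==0: continue
    i=g.max(); 
    a,b=col[i],col[i+1]; P.append((c,180+i+np.clip((85-a)/(b-a),0,1)))
P=np.array(P);k=np.polyfit(P[:,0],P[:,1],1);r=P[:,1]-np.polyval(k,P[:,0])
m=abs(r)<.8;k=np.polyfit(P[m,0],P[m,1],1);print(k,m.sum(),len(P),P[0],P[-1])
for z in(.083,.085,.087):
    A,B=[plane(S,(c,np.polyval(k,c)),z) for c in(366,394)]
    d=B-A;yaw=np.degrees(np.arctan2(-d[0],d[1]))
    # perpendicular distance of edge line from slot mid / tcp, along slot x
    for nm,q in(("slot",(.5738,.2122)),("tcp",(.5723,.2104))):
        n=np.array([np.cos(np.radians(13.3)),np.sin(np.radians(13.3))]);u=np.array([-n[1],n[0]])
        s=((np.array(q)-A[:2])@u)/(d[:2]@u);e=A[:2]+s*d[:2];print(z,"yaw",round(yaw,2),nm,"edge-x minus",round((e-q)@n*1e3,2),"mm")
E
```

```text
[ -0.3556241 331.6224288] 30 30 [366.         201.49315068] [395.         190.75862069]
0.083 yaw 13.13 slot edge-x minus -3.59 mm
0.083 yaw 13.13 tcp edge-x minus -1.72 mm
0.085 yaw 13.13 slot edge-x minus -1.75 mm
0.085 yaw 13.13 tcp edge-x minus 0.12 mm
0.087 yaw 13.13 slot edge-x minus 0.1 mm
0.087 yaw 13.13 tcp edge-x minus 1.97 mm
```

Yaw matches, and the scene camera puts the edge on the slot to about 1 mm. I'll descend to just above the block, then feel.

```bash
python3 -m creep '[{"grip":1,"delta_pos":[-0.01,-0.01,0.05],"rotation":[0,0,0]},{"grip":1,"delta_pos":[-0.01,-0.01,0.1],"rotation":[0,0,0]},{"grip":1,"delta_pos":[-0.01,-0.01,0.15],"rotation":[0,0,0]},{"grip":1,"delta_pos":[-0.01,-0.01,0.17],"rotation":[0,0,0]},{"grip":1,"delta_pos":[-0.01,-0.01,0.17],"rotation":[0,0,0]}]' | grep -E "tool|force"
python3 -m creep '[{"grip":1,"delta_pos":[0,0,0.01],"rotation":[0,0,0]},{"grip":1,"delta_pos":[0,0,0.02],"rotation":[0,0,0]},{"grip":1,"delta_pos":[0,0,0.03],"rotation":[0,0,0]},{"grip":1,"delta_pos":[0,0,0.04],"rotation":[0,0,0]},{"grip":1,"delta_pos":[0,0,0.04],"rotation":[0,0,0]}]'
python3 -c "
from h import *
plan([.5732,.2122,.1255],tool(13.3,0))"
```

```text
tool_pos: [0.5738, 0.2125, 0.1355]
force: [-0.1, -0.6, -2.6]
gripper_force: 30.0
clock: 12.1
tool_pos: [0.5739, 0.2126, 0.1317]
orientation: [180.0, 0.1, -76.7]
force: [0.1, -0.2, -2.6]
opening: 0.0242
gripper_force: 30.0
clk 12.1 tcp [0.5739 0.2126 0.1317] f [ 0.1 -0.2 -2.6] m [-0.01  0.16  0.  ] open 0.0242 gf 30.0
shift [0.002, 0.007, 0.062] rot [0.0002, 0.0006, -0.0004]
```

```bash
python3 -m creep '[{"grip":1,"delta_pos":[0,0,0.01],"rotation":[0,0,0]},{"grip":1,"delta_pos":[0,0,0.02],"rotation":[0,0,0]},{"grip":1,"delta_pos":[0,0,0.02],"rotation":[0,0,0]}]'|grep -E "tool|force"
python3 -m creep '[{"grip":1,"delta_pos":[0,0,0.01],"rotation":[0,0,0]},{"grip":1,"delta_pos":[0,0,0.02],"rotation":[0,0,0]},{"grip":1,"delta_pos":[0,0,0.02],"rotation":[0,0,0]}]'|grep -E "clock|tool|force"
```

```text
tool_pos: [0.5739, 0.2126, 0.1296]
force: [0.2, 1.0, -2.7]
gripper_force: 30.0
clock: 12.7
tool_pos: [0.5739, 0.2126, 0.1276]
force: [0.5, 1.0, -3.6]
gripper_force: 30.0
```

```bash
python3 -m creep '[{"grip":1,"delta_pos":[0,0,0.01],"rotation":[0,0,0]},{"grip":1,"delta_pos":[0,0,0.02],"rotation":[0,0,0]},{"grip":1,"delta_pos":[0,0,0.02],"rotation":[0,0,0]}]'|grep -E "tool|force"
python3 -m creep '[{"grip":1,"delta_pos":[0,0,0.01],"rotation":[0,0,0]},{"grip":1,"delta_pos":[0,0,0.02],"rotation":[0,0,0]},{"grip":1,"delta_pos":[0,0,0.03],"rotation":[0,0,0]},{"grip":1,"delta_pos":[0,0,0.03],"rotation":[0,0,0]}]'|grep -E "clock|tool|force"
```

```text
tool_pos: [0.5739, 0.2126, 0.1256]
force: [-0.0, 1.0, -3.1]
gripper_force: 30.0
clock: 13.4
tool_pos: [0.5739, 0.2126, 0.1226]
force: [-0.7, 0.1, -4.4]
gripper_force: 30.0
```

No contact down to 8 mm below the block's top, so the edge appears to be in the slot. Continuing down while watching the forces.

```bash
python3 -m creep '[{"grip":1,"delta_pos":[0,0,0.02],"rotation":[0,0,0]},{"grip":1,"delta_pos":[0,0,0.04],"rotation":[0,0,0]},{"grip":1,"delta_pos":[0,0,0.06],"rotation":[0,0,0]},{"grip":1,"delta_pos":[0,0,0.06],"rotation":[0,0,0]}]'|grep -E "tool|force"
python3 -m creep '[{"grip":1,"delta_pos":[0,0,0.02],"rotation":[0,0,0]},{"grip":1,"delta_pos":[0,0,0.04],"rotation":[0,0,0]},{"grip":1,"delta_pos":[0,0,0.06],"rotation":[0,0,0]},{"grip":1,"delta_pos":[0,0,0.06],"rotation":[0,0,0]}]'|grep -E "clock|tool|force"
python3 - <<'E'
from h import *
plan([.5739,.2126,.0855],tool(13.3,0))
a,b=cam('scene')[0][130:260,310:440],cam('top')[0][140:270,200:330]
cv2.imwrite('pics/s2.png',cv2.resize(np.hstack([a,b]),None,fx=3,fy=3,interpolation=cv2.INTER_CUBIC))
E
```

```text
tool_pos: [0.5737, 0.2126, 0.1164]
force: [-0.3, 0.4, -3.1]
gripper_force: 30.0
clock: 14.2
tool_pos: [0.5738, 0.2126, 0.1104]
force: [0.5, -0.6, -2.3]
gripper_force: 30.0
clk 14.2 tcp [0.5738 0.2126 0.1104] f [ 0.5 -0.6 -2.3] m [-0.01  0.08  0.02] open 0.0236 gf 30.0
shift [0.0, -0.001, 0.249] rot [0.0004, 0.0005, -0.0004]
```

View pics/s2.png

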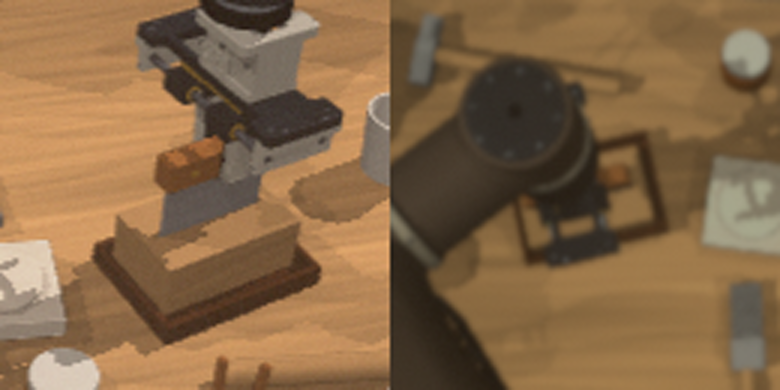

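The blade is about 20 mm into the slot; its visible part has shortened and enters the block at about (165,230)–(260,200). That is my tenth and last picture. I'll go on down to about 3 mm above the floor.

```bash
python3 -m creep '[{"grip":1,"delta_pos":[0,0,0.03],"rotation":[0,0,0]},{"grip":1,"delta_pos":[0,0,0.06],"rotation":[0,0,0]},{"grip":1,"delta_pos":[0,0,0.09],"rotation":[0,0,0]},{"grip":1,"delta_pos":[0,0,0.12],"rotation":[0,0,0]},{"grip":1,"delta_pos":[0,0,0.12],"rotation":[0,0,0]}]'|grep -E "tool|force"
python3 -m creep '[{"grip":1,"delta_pos":[0,0,0.02],"rotation":[0,0,0]},{"grip":1,"delta_pos":[0,0,0.04],"rotation":[0,0,0]},{"grip":1,"delta_pos":[0,0,0.06],"rotation":[0,0,0]},{"grip":1,"delta_pos":[0,0,0.08],"rotation":[0,0,0]},{"grip":1,"delta_pos":[0,0,0.08],"rotation":[0,0,0]}]'|grep -E "clock|tool|force"
```

```text
tool_pos: [0.5737, 0.2125, 0.0982]
force: [0.0, -0.2, -3.3]
gripper_force: 30.0
clock: 15.3
tool_pos: [0.5738, 0.2126, 0.0905]
force: [-0.1, -0.2, -3.2]
gripper_force: 30.0
```

Now 2 mm steps until the floor shows in the force.

```bash
python3 -m creep '[{"grip":1,"delta_pos":[0,0,0.01],"rotation":[0,0,0]},{"grip":1,"delta_pos":[0,0,0.02],"rotation":[0,0,0]},{"grip":1,"delta_pos":[0,0,0.03],"rotation":[0,0,0]},{"grip":1,"delta_pos":[0,0,0.03],"rotation":[0,0,0]}]'|grep -E "tool|force"
python3 -m creep '[{"grip":1,"delta_pos":[0,0,0.01],"rotation":[0,0,0]},{"grip":1,"delta_pos":[0,0,0.015],"rotation":[0,0,0]},{"grip":1,"delta_pos":[0,0,0.015],"rotation":[0,0,0]}]'|grep -E "clock|tool|force"
```

```text
tool_pos: [0.5739, 0.2127, 0.0877]
force: [-0.7, -0.7, -3.3]
gripper_force: 30.0
clock: 16.0
tool_pos: [0.5739, 0.2127, 0.0862]
force: [-0.1, -0.2, -3.3]
gripper_force: 30.0
```

```bash
python3 -m creep '[{"grip":1,"delta_pos":[0,0,0.01],"rotation":[0,0,0]},{"grip":1,"delta_pos":[0,0,0.015],"rotation":[0,0,0]},{"grip":1,"delta_pos":[0,0,0.015],"rotation":[0,0,0]}]'|grep -E "clock|tool|force"
python3 -m creep '[{"grip":1,"delta_pos":[0,0,0.01],"rotation":[0,0,0]},{"grip":1,"delta_pos":[0,0,0.01],"rotation":[0,0,0]},{"grip":1,"delta_pos":[0,0,0.01],"rotation":[0,0,0]}]'|grep -E "clock|tool|force"
```

```text
clock: 16.3
tool_pos: [0.5741, 0.2128, 0.0856]
force: [-2.6, 0.6, 4.5]
gripper_force: 30.0
clock: 16.6
tool_pos: [0.5742, 0.2128, 0.0856]
force: [-5.9, -0.9, 11.8]
gripper_force: 30.0
```

Floor felt at TCP z = 0.0856, where 0.0855 was expected: it sits home. I'll relax the push, then open.

```bash
python3 -m creep '[{"grip":1,"delta_pos":[0,0,-0.01],"rotation":[0,0,0]},{"grip":1,"delta_pos":[0,0,-0.018],"rotation":[0,0,0]},{"grip":1,"delta_pos":[0,0,-0.018],"rotation":[0,0,0]}]'|grep -E "clock|tool|force"
for i in 1 2; do python3 -m creep '[{"grip":0,"delta_pos":[0,0,0],"rotation":[0,0,0]},{"grip":0,"delta_pos":[0,0,0],"rotation":[0,0,0]},{"grip":0,"delta_pos":[0,0,0],"rotation":[0,0,0]},{"grip":0,"delta_pos":[0,0,0],"rotation":[0,0,0]},{"grip":0,"delta_pos":[0,0,0],"rotation":[0,0,0]}]'; done
```

```text
clock: 16.9
tool_pos: [0.5741, 0.2128, 0.0857]
force: [-1.7, 0.0, 0.9]
gripper_force: 30.0
clock: 17.4
tool_pos: [0.574, 0.2127, 0.0856]
orientation: [-180.0, 0.1, -76.7]
force: [-0.2, 0.8, -0.5]
opening: 0.0584
gripper_force: 0.0
clock: 17.9
tool_pos: [0.574, 0.2127, 0.0856]
orientation: [180.0, 0.1, -76.7]
force: [0.2, 0.4, 0.7]
opening: 0.0873
gripper_force: 0.0
```

Released. Retracting straight up, then checking the scraper's place numerically.

```bash
for i in 1 2; do python3 -m creep '[{"grip":0,"delta_pos":[0,0,-0.1],"rotation":[0,0,0]},{"grip":0,"delta_pos":[0,0,-0.3],"rotation":[0,0,0]},{"grip":0,"delta_pos":[0,0,-0.6],"rotation":[0,0,0]},{"grip":0,"delta_pos":[0,0,-0.8],"rotation":[0,0,0]},{"grip":0,"delta_pos":[0,0,-0.8],"rotation":[0,0,0]}]'|grep -E "clock|tool|force"; done
python3 - <<'E'
from h import *
S=cam('scene');h=cv2.cvtColor(S[0],cv2.COLOR_BGR2HSV)
n=np.array([np.cos(np.radians(13.3)),np.sin(np.radians(13.3)),0]);u=np.array([-n[1],n[0],0]);m=np.array([.574,.2125,0])
def pr(X):
    q=S[1]@(S[2]@X+S[3]);return q[:2]/q[2]
# predicted handle outline if home: z .100 to .130
print([ (s,t,z,pr(m+n*s*.012+u*t*.062+[0,0,z]).round(1).tolist()) for s,t,z in((1,-1,.1),(1,1,.1),(1,-1,.13),(1,1,.13),(-1,-1,.13),(-1,1,.13))])
for t in(-.04,-.02,0,.02,.04):
    A,B=pr(m+n*.012+u*t+[0,0,.1]),pr(m+n*-.012+u*t+[0,0,.13]);c=int(round((A[0]+B[0])/2))
    print("col",c,"pred bottom/top",A.round(1)[1],B.round(1)[1],[f"{r}:{h[r,c,1]}/{h[r,c,2]}" for r in range(int(B[1])-4,int(A[1])+5)])
E
```

```text
clock: 18.4
tool_pos: [0.5759, 0.2136, 0.17]
force: [-0.1, -0.8, -1.2]
gripper_force: 0.0
clock: 18.9
tool_pos: [0.5752, 0.213, 0.249]
force: [0.5, 0.1, 0.3]
gripper_force: 0.0
[(1, -1, 0.1, [364.8, 202.0]), (1, 1, 0.1, [401.3, 188.9]), (1, -1, 0.13, [365.9, 193.4]), (1, 1, 0.13, [403.1, 180.5]), (-1, -1, 0.13, [360.9, 188.4]), (-1, 1, 0.13, [397.7, 175.8])]
col 370 pred bottom/top 199.6 186.1 ['182:134/188', '183:136/186', '184:134/185', '185:135/166', '186:164/171', '187:166/167', '188:168/161', '189:165/159', '190:163/161', '191:164/168', '192:166/123', '193:158/102', '194:173/99', '195:154/103', '196:160/102', '197:151/103', '198:156/103', '199:166/109', '200:74/90', '201:51/95', '202:55/93', '203:60/94']
col 376 pred bottom/top 197.4 184.0 ['179:134/196', '180:139/195', '181:134/190', '182:132/185', '183:136/157', '184:165/167', '185:173/162', '186:176/158', '187:168/155', '188:162/159', '189:171/160', '190:153/120', '191:155/99', '192:167/99', '193:163/102', '194:155/102', '195:172/98', '196:154/101', '197:143/105', '198:58/92', '199:48/91', '200:49/93', '201:54/95']
col 382 pr
[... 397 characters left out ...]
75:136/176', '176:131/179', '177:135/182', '178:135/200', '179:136/190', '180:156/170', '181:165/162', '182:162/159', '183:167/153', '184:161/157', '185:166/166', '186:167/136', '187:159/98', '188:156/98', '189:161/100', '190:167/98', '191:149/96', '192:153/100', '193:164/106', '194:72/92', '195:57/94', '196:49/93', '197:49/94']
col 393 pred bottom/top 191.1 178.0 ['173:136/189', '174:132/185', '175:136/188', '176:134/186', '177:134/189', '178:160/178', '179:170/168', '180:169/167', '181:169/161', '182:166/161', '183:174/166', '184:161/130', '185:158/102', '186:165/102', '187:153/105', '188:161/98', '189:163/94', '190:159/96', '191:141/98', '192:57/94', '193:59/90', '194:51/95', '195:50/91']
```

The handle's edges fall within half a pixel of the prediction for a fully seated, upright scraper in all five columns. Handing in.

```bash
python3 -c "
from plant import ctrl
print(ctrl.close_job())"
```

```text
the job is handed in; nothing more can be done
None
```

The scraper is blade down and fully home in the block's slot and released, at about 19 s of the 54 s; the first grasp closed on nothing because the fingertips are about 34 mm shorter than stated, and the second, 30 mm deeper, held.

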